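# Put the four mixed-up containers back on their own mats

## Task

Each of the four containers is standing on another one's mat: put the tea tin on the oblong mat, the salt shaker on the three-cornered mat, the spice jar on the round mat and the dropper bottle on the square mat, each upright in the middle of its mat. All four mats are taken at the start, so let something wait on the bare steel plate whenever you need a free spot. Leave the small cup among them where it stands.

Things in the scene. Friction and masses are not known exactly. Their poses are not given: they have to be found in the camera images.
- tea_tin: dark green closed tea tin, an upright cylinder 67 mm across and 105 mm tall with straight sides to the top, about 0.14 kg; its lid is fixed. Origin at the centre of its underside, z up. Starts on either the round or the square mat (the salt shaker on the other). Belongs on the oblong mat
- salt_shaker: small clear-and-grey shaker with a domed grey pierced top, an upright cylinder 44 mm across up to 74 mm high and 34 mm across above that, 90 mm tall, about 0.10 kg; its foot is slightly uneven, so it stands leaning by up to 0.05 rad. Origin at the centre of its underside, z up. Starts on either the round or the square mat. Belongs on the three-cornered mat
- spice_jar: glass spice jar with a black lid and a green label, an upright cylinder 45 mm across and 105 mm tall with straight sides to the top, about 0.11 kg. Origin at the centre of its underside, z up. Starts on either the oblong or the three-cornered mat (the dropper bottle on the other). Belongs on the round mat
- dropper_bottle: slim brown dropper bottle with a black rubber bulb on top, 33 mm across up to 65 mm high, narrower above, 102 mm tall, about 0.07 kg. Origin at the centre of its underside, z up. Starts on either the oblong or the three-cornered mat. Belongs on the square mat
- round_mat: round cork mat, 92 mm across, 4 mm thick, fixed to the table. Origin at the centre of its underside (table height), z up
- square_mat: square cork mat, 90 x 90 mm, 4 mm thick, fixed to the table. Origin at the centre of its underside, z up, x and y along its sides
- oblong_mat: oblong cork mat, 112 mm along its x and 66 mm along its y, 4 mm thick, fixed to the table. Origin at the centre of its underside, z up
- three_cornered_mat: three-cornered cork mat with rounded corners, an equal-sided triangle reaching 56 mm from its centre to each corner and 34 mm to each side, 4 mm thick, fixed to the table. Origin at the centre of its underside, z up, x towards one corner
- steel_plate: bare flat round steel plate, 110 mm across, 4 mm thick, fixed to the table; empty at the start, the free spot. Origin at the centre of its underside, z up. The mats, the plate, the small cup and a small tea light (38 mm across, 15 mm high) lie spread over the table in any arrangement, their centres at least 125 mm apart; nothing else within 100 mm of the centre of a mat or of the plate is over 45 mm high
- small_cup: small open blue-grey cup, 54 mm across and 46 mm tall, standing loose among the mats, a bystander. Origin at the centre of its underside, z up. Three other cups (off-white, sand and brown) stand at the far left and are no part of the job
There are look-alikes about, which are no part of the job. Leave any purple look-alike of the round_mat alone. What is shaped like the dropper_bottle but turquoise is not meant.

How it is judged (in metres and radians):
At the end, for the whole second after the job is handed in: The tea tin stands on the oblong mat, the salt shaker on the three-cornered mat, the spice jar on the round mat and the dropper bottle on the square mat: each within 15 mm of the middle of its mat, resting on it (underside no more than 9 mm above the table), upright within 0.15 rad, and at rest (horizontal distance between tea_tin and oblong_mat below 0.015 m and z of tea_tin in the frame of oblong_mat below 0.009 m and angle between each of tea_tin, salt_shaker, spice_jar, dropper_bottle's own z axis and vertical below 0.15 rad and linear speed of each of tea_tin, salt_shaker, spice_jar, dropper_bottle below 0.02 m/s and horizontal distance between salt_shaker and three_cornered_mat below 0.015 m and z of salt_shaker in the frame of three_cornered_mat below 0.009 m and horizontal distance between spice_jar and round_mat below 0.015 m and z of spice_jar in the frame of round_mat below 0.009 m and horizontal distance between dropper_bottle and square_mat below 0.015 m and z of dropper_bottle in the frame of square_mat below 0.009 m); the robot touches nothing.
It fails at once if the small cup was moved more than 20 mm (distance of small_cup from where it was at the start of the episode above 0.02 m).
It also fails if it takes over 122 s, if anything falls off the work surface, if the arm or the gripper's body presses on something with over 40 N, if the wrist force passes 120 N, or if a joint passes its speed limit or range.

## Robot

A 6-joint arm with a two-finger parallel gripper is mounted at the origin on the work surface; the furniture and walls round the work are solid. World frame = base frame: x ahead of the robot, y to its left, z up, the work surface at z = 0. Lengths are in mm, angles in degrees, forces in N, time in s.
With the tool pointing down it reaches from about 300 to 850 mm from the base axis. Payload 4.2 kg.
Tool frame: the origin (TCP) lies midway between the tips of the shut fingers; the grasp point (between the pads) lies env.hold_point_z behind it (env.hold_point_z is the distance from the TCP to the grasp point, in mm); z points along the fingers, y is the line along which they close (so a half turn about z gives the same grasp; the last joint's range is limited). The gripper opens to 91 mm and grips with 3 to 60 N. Pads are 32 mm wide; open, the fingers measure 118 mm over their backs; the gripper's body (76 mm by 178 mm) begins 60 mm behind the grasp point.
Start: joints at [-69.5, 18.312, 89.639, -0, 72.044, -1.146], TCP at [212.108, -534.465, 213.976] pointing down, gripper open.
Joint ranges: [-177.97, 177.97], [-48.28, 115.42], [12.27, 149.76], [-77.06, 257.06], [2.81, 150.46], [-146.56, 146.56]. Speed limits (degrees/s): [147.25, 147.25, 180, 180, 180, 180].

## Interface

Orientations are given as [roll, pitch, yaw] about the fixed x, y, z axes, in that order (R = Rz(yaw) Ry(pitch) Rx(roll)).
In Python, from workcell import env, viewer, spotter gives the robot as it stands.
- The arm moves only by the tool apply_moves, never from a script. Its arguments are lists of equal length, an entry for each row: "delta_pos": the shift along the world's x, y, z normalised to -1 to 1, where 1 is 120 mm, a list of three; "rot": the turn, a rotation vector about the world's x, y, z normalised to -1 to 1, where 1 is 1.5 rad, a list of three; "hand": the opening, from 0 (shut) to 1 (fully open). A call has 1 to 10 rows; each row is the pose to reach, as a shift and turn from the pose commanded when the call began; what a row does not reach only later rows make up. A row lasts 1/12 s, in which the tool goes at most 41.7 mm and 7.16 degrees, less where a joint would pass 70% of its speed; a pose out of reach is approached as far as the arm can. A call with a number of a shift or a turn outside -1 to 1 is refused whole. A call with a gripper value outside its range is refused whole. The fingers move at their own pace and stop on an object; "newtons" is the grip in N (left out, the last holds). Time passes only in rows, so rows that repeat a pose let the fingers close. It gives the time, the measured TCP pose, the force, the opening and the grip force at its end, in the units of the state.
- env.state(): the state, without advancing time (a new reading comes with each control period).
- viewer.grab_frame(name): name is "scene" or "top" or "wrist"; returns a dict with "pixels" (384x512x3 uint8, red, green, blue), "camera_matrix" (3x3 intrinsics, pixels), "R" (3x3) and "t" (3): a world point X has camera coordinates R X + t; the wrist camera has in their place "mount" (4x4, takes a point from camera to tool coordinates, whose origin is the TCP and whose axes are the flange's). Camera axes: x right, y down, z forward; pixel columns grow to the right and rows downward; lengths in mm; the calibration is good to about 2 mm. A picture is of the moment at which its call begins: read the wrist's pose just before it. There is no depth.
- env.job_done(): hands the job in; it is judged then, once.
Trained networks look in a picture, given as the dict that the camera call returned (one of the last four; its "shot" number tells which), for a name from the list of things; names that differ only in an ending like _2 or _b are one class to them, and where a whole thing is asked for, a point or a joint stands for the part that bears it (a point fixed in the world has none). Each returns a list of dicts, best first, with "score" (0 to 1); they miss things now and then, are a little off and sometimes report something else, mostly with a low value. They report only what shows in the picture. A call takes as long as a camera call. They do not tell look-alikes from the thing itself.
- spotter.trace(picture, query): "mask" (384x512 bool, what is visible of it) and "box" ([centre column, centre row, width, height] in pixels, round what is visible of it).
- spotter.landmark_of(picture, query): "position" ([column, row] in pixels: a listed point, or the origin of a listed thing).
The state is a dict: "time_s": time; "qpos": joint angles; "qvel": joint speeds; "effort": joint torques, N m; "ee_pos": TCP position; "ee_rot": TCP orientation; "force": force on the tool from outside, world axes, zero at the start; "torque": the same for the moment, N m; "gripper_width": finger opening in mm; "gripper_force": force on a finger pad.
Only numpy, scipy, OpenCV 4.12 (cv2) and the standard library are available. Lean on these libraries where they do the work, as an engineer would, in place of code of your own. Each camera call takes 0.05 s, during which the arm holds its last target. There are 200 camera calls.

## Working session

There is one attempt and no reset: what is moved stays moved. The work goes in short steps, Python scripts to look and compute and a tool call to move; the robot and the scene stay as the last step left them, time stands still between calls to the robot, and variables do not carry over. Pictures are saved under pics/ and viewed, at most 14 in all, crops included, and the job is handed in when it is done.

Besides the shell and the picture viewer there is one more tool, called after "Request:" as name(argument=value, ...) on one line, values as JSON. apply_moves: Moves the arm, as the interface text tells. Its arguments: {"type":"object","properties":{"delta_pos":{"type":"array"},"rot":{"type":"array"},"hand":{"type":"array"},"newtons":{"type":"number"}},"required":["delta_pos","rot","hand"]}

```bash
mkdir -p pics; ls; python3 - <<'E'
from workcell import env, viewer, spotter
import cv2, numpy as np
s=env.state(); print(s, env.hold_point_z)
for n in ("scene","top"):
    p=viewer.grab_frame(n); cv2.imwrite(f"pics/{n}0.png",p["pixels"][:,:,::-1])
    print(n,p["camera_matrix"],p["R"],p["t"])
    for q in "tea_tin salt_shaker spice_jar dropper_bottle round_mat square_mat oblong_mat three_cornered_mat steel_plate small_cup".split():
        print(q,[(round(d["score"],2),np.round(d["position"])) for d in spotter.landmark_of(p,q)[:3]])
E
```

```text
pics
{'time_s': 0.0, 'qpos': array([-6.95000033e+01,  1.83526252e+01,  8.97068173e+01, -6.86157149e-04,
        7.20430760e+01, -1.14530254e+00]), 'qvel': array([-0.10114835, -0.06645647, -0.03375095,  0.02183981, -0.01397072,
       -0.01159983]), 'effort': array([-7.32783574e-04, -4.12461448e+01, -2.31976837e+01,  7.25987297e-02,
        4.57326591e-02, -1.37916945e-04]), 'ee_pos': array([ 211.9204806 , -533.98040115,  213.10762548]), 'ee_rot': array([-1.79897489e+02, -1.39691243e-03,  2.16455101e+01]), 'force': array([ 0.51810271,  0.29043976, -0.65164742]), 'torque': array([ 0.0042719 , -0.00403097, -0.04461678]), 'gripper_force': 0.0, 'gripper_width': 90.7217523787319} 18.8
scene [[461.54121062   0.         248.94369774]
 [  0.         461.54121062 201.38274025]
 [  0.           0.           1.        ]] [[-0.55511391 -0.83175303  0.00595247]
 [-0.67823901  0.44849244 -0.58210513]
 [ 0.48149806 -0.32717186 -0.81309175]] [ 228.27926951  350.25270939 1187.09005777]
tea_tin [(0.77, array([231., 176.]))]
salt_shaker [(0.75, array([280., 200.]))]
spice_jar [(0.72, array([147., 214.])
[... 521 characters left out ...]
-01  1.64507973e-02]
 [-9.94815256e-01 -6.85999706e-04 -1.01696296e-01]
 [ 1.01693769e-01 -1.64664095e-02 -9.94679463e-01]] [ -22.13304286  460.22188361 1245.57167354]
tea_tin [(0.59, array([267., 157.]))]
salt_shaker [(0.45, array([291., 211.])), (0.16, array([172., 155.]))]
spice_jar [(0.74, array([176., 152.]))]
dropper_bottle [(0.62, array([227., 193.])), (0.53, array([221., 158.]))]
round_mat [(0.81, array([294., 210.])), (0.71, array([355., 192.])), (0.7, array([300., 252.]))]
square_mat [(0.55, array([267., 155.]))]
oblong_mat [(0.64, array([223., 162.]))]
three_cornered_mat [(0.53, array([170., 156.]))]
steel_plate [(0.78, array([152., 201.]))]
small_cup [(0.64, array([248., 208.]))]
```

```bash
python3 - <<'E'
import cv2
a=cv2.imread("pics/top0.png")[100:300,110:410]; cv2.imwrite("pics/topc.png",cv2.resize(a,None,fx=2.6,fy=2.6,interpolation=cv2.INTER_CUBIC))
E
```

```text
(no output)
```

View pics/topc.png

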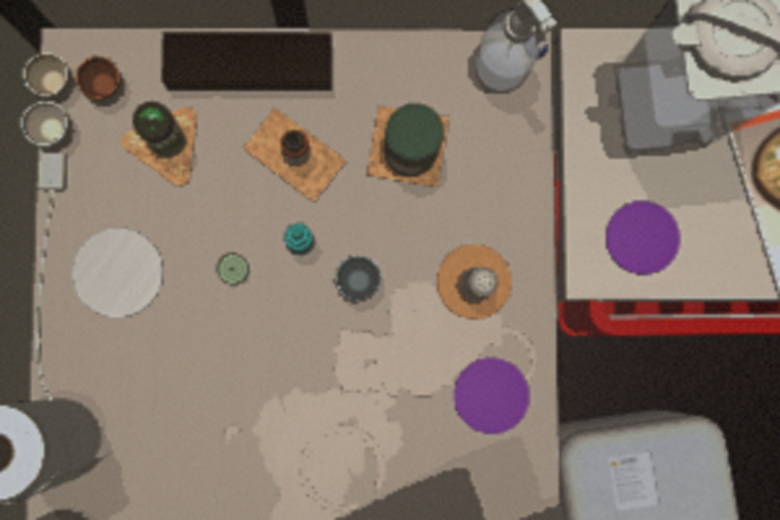

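View pics/scene0.png

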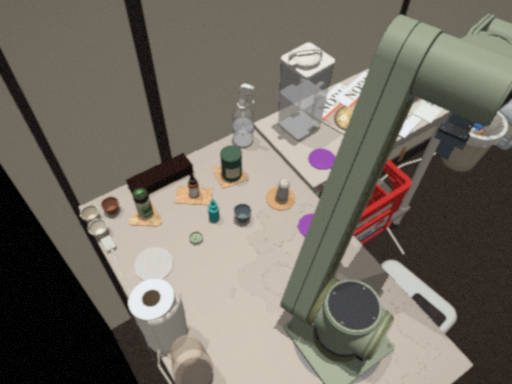

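The crop shows the spice jar on the three-cornered mat (crop 160,145), the dropper on the oblong (295,152), the tin on the square (410,145) and the salt on the round mat (475,280). The plate is at (118,272). The purple discs and the turquoise bottle (298,238) are the look-alikes. Next I'll fit positions.

```bash
cat > h.py <<'E'
from workcell import env, viewer, spotter
import cv2, numpy as np
from scipy.optimize import minimize
DIM=dict(tea_tin=[(33.5,0,105)],salt_shaker=[(22,0,74),(17,74,90)],spice_jar=[(22.5,0,105)],dropper_bottle=[(16.5,0,65),(9,65,102)],small_cup=[(27,0,46)])
def cam(p):
    if "mount" in p:
        s=p["pose"]; from scipy.spatial.transform import Rotation as Ro
        T=np.eye(4); T[:3,:3]=Ro.from_euler("xyz",s["ee_rot"],degrees=True).as_matrix(); T[:3,3]=s["ee_pos"]
        C=np.linalg.inv(T@np.array(p["mount"])); return C[:3,:3],C[:3,3]
    return np.array(p["R"]),np.array(p["t"])
def grab(n):
    s=env.state(); p=viewer.grab_frame(n); p["pose"]=s; return p
def proj(p,X):
    R,t=cam(p); c=np.atleast_2d(X)@R.T+t; u=c@np.array(p["camera_matrix"]).T; return u[:,:2]/u[:,2:]
def ground(p,uv,z):
    R,t=cam(p); K=np.array(p["camera_matrix"]); d=R.T@np.linalg.inv(K)@np.array([uv[0],uv[1],1.]); o=-R.T@t
    return (o+d*(z-o[2])/d[2])[:2]
A=np.linspace(0,2*np.pi,40,endpoint=False)
def hull(p,name,x,y,z0):
    m=np.zeros((384*4,512*4),np.uint8)
    for r,a,b in DIM[name]:
        P=np.concatenate([np.c_[x+r*np.cos(A),y+r*np.sin(A),np.full(40,z0+h)] for h in (a,b)])
        h=cv2.convexHull((proj(p,P)*4+1.5).astype(np.float32)).astype(np.int32); cv2.fillConvexPoly(m,h,1)
    return cv2.resize(m.astype(np.float32),(512,384),interpolation=cv2.INTER_AREA)
def fit(p,name,mask,x0,z0=4):
    M=mask.astype(np.float32)
    f=lambda v:-np.minimum(M,h:=hull(p,name,*v,z0)).sum()/np.maximum(M,h).sum()
    r=minimize(f,x0,method="Nelder-Mead",options=dict(initial_simplex=np.array(x0)+[[0,0],[12,0],[0,12]],xatol=.3,fatol=1e-4))
    return r.x,-r.fun
E
cat > m.py <<'E'
from h import *
p=grab("top"); q=grab("scene")
for n in DIM:
    for pic in (p,q):
        l=spotter.trace(pic,n)
        for d in l[:2]:
            if d["score"]<.4: continue
            b=d["box"]; x0=ground(pic,b[:2],50)
            x,s=fit(pic,n,d["mask"],x0,0 if n=="small_cup" else 4); print(n,"top" if pic is p else "scene",round(d["score"],2),np.round(x),round(s,2))
# mats: rectify z=4 plane, 1 px = 0.5mm, x 300..800, y -400..400
c=np.array([[300,-400],[300,400],[800,-400],[800,400]],float)
H=cv2.getPerspectiveTransform(proj(p,np.c_[c,[4]*4]).astype(np.float32),(np.c_[c[:,1]+400,c[:,0]-300]*2).astype(np.float32))
hsv=cv2.cvtColor(cv2.warpPerspective(p["pixels"],H,(1600,1000),flags=cv2.INTER_CUBIC),cv2.COLOR_RGB2HSV)
m=cv2.inRange(hsv,(8,100,90),(22,255,255)); m=cv2.morphologyEx(m,cv2.MORPH_OPEN,np.ones((7,7)))
w=lambda u:np.round([u[1]/2+300,u[0]/2-400],1)
for k in cv2.findContours(m,cv2.RETR_EXTERNAL,cv2.CHAIN_APPROX_NONE)[0]:
    if cv2.contourArea(k)<4000: continue
    r=cv2.minAreaRect(k); e=cv2.minEnclosingCircle(k); T=cv2.minEnclosingTriangle(k)[1]
    print("mat area",cv2.contourArea(k)/4,"rect",w(r[0]),np.array(r[1])/2,r[2],"circ",w(e[0]),e[1]/2,"tri",w(T[:,0].mean(0)),[np.round(np.linalg.norm(T[i]-T[i-1])/2) for i in range(3)])
for d in spotter.trace(p,"steel_plate")[:1]: print("plate",ground(p,d["box"][:2],4),d["box"])
E
python3 m.py
```

```text
tea_tin top 0.74 [599. -59.] 0.93
tea_tin scene 0.97 [603. -59.] 0.96
salt_shaker top 0.58 [ 431. -136.] 0.79
salt_shaker top 0.48 [620. 243.] 0.87
salt_shaker scene 0.63 [ 436. -137.] 0.73
spice_jar top 0.75 [613. 239.] 0.88
spice_jar top 0.54 [450. 295.] 0.35
spice_jar scene 0.56 [617. 241.] 0.94
dropper_bottle top 0.67 [596. 115.] 0.25
dropper_bottle top 0.48 [595.  78.] 0.61
dropper_bottle scene 0.77 [486.  78.] 0.86
dropper_bottle scene 0.47 [601.  81.] 0.71
small_cup top 0.75 [440.   5.] 0.95
small_cup scene 0.58 [450.   1.] 0.71
mat area 3190.125 rect [599.2 239.4] [89.33752441 98.30588531] 64.79888153076172 circ [608.8 244. ] 55.24031448364258 tri [609.  243.6] [np.float32(119.0), np.float32(118.0), np.float32(117.0)]
mat area 2480.5 rect [607.1 -55.3] [89.3267746  89.47403717] 9.582944869995117 circ [606.8 -55.5] 61.060935974121094 tri [593.8 -67.1] [np.float32(193.0), np.float32(114.0), np.float32(178.0)]
mat area 7074.75 rect [596.2  85.1] [111.78401184  65.52098846] 37.1847038269043 circ [596.1  85.3] 62.673030853271484 tri [608.5  86.5] [np.float32(138.0), np.float32(204.0), np.float32(220.0)]
mat area 6444.75 rect [ 439.2 -135.7] [90.50965881 91.21677399] 45.0 circ [ 439.2 -136.1] 45.925052642822266 tri [ 439.  -135.6] [np.float32(158.0), np.float32(158.0), np.float32(156.0)]
plate [448.22999656 297.38809147] [155.4, 204.9, 36.9, 35.8]
```

Request:
apply_moves(delta_pos=[[0.54, 0.855, -0.05], [0.54, 0.855, -0.05], [0.54, 0.855, -0.05]], rot=[[0, 0, -0.071], [0, 0, -0.071], [0, 0, -0.071]], hand=[1, 1, 1])

```text
time_s: 2.0
ee_pos: [277.3, -430.5, 207.7]
ee_rot: [-180.0, -0.0, 15.4]
force: [0.2, -0.4, 0.3]
gripper_width: 91.2
gripper_force: 0.0
```

```bash
python3 - <<'E'
from h import *
q=grab("scene"); print(ground(q,(243,140),0),ground(q,(248,90),200),"roll",ground(q,(165,345),0), "box",ground(q,(160,185),0),env.state()["ee_pos"],env.state()["ee_rot"])
E
```

```text
[ 711.40773179 -175.76612893] [ 722.57247549 -202.8228413 ] roll [228.45319994 378.53507772] box [694.0524428  152.17471676] [ 279.9633783  -424.21473687  207.45937471] [-179.6403867    -0.22178263   15.65217235]
```

Request:
apply_moves(delta_pos=[[0.54, 0.855, -0.05], [0.54, 0.855, -0.05], [0.54, 0.855, -0.05]], rot=[[0, 0, -0.071], [0, 0, -0.071], [0, 0, -0.071]], hand=[1, 1, 1])

```text
time_s: 2.3
ee_pos: [342.3, -327.8, 202.1]
ee_rot: [180.0, -0.0, 9.4]
force: [1.1, -0.1, -0.3]
gripper_width: 91.4
gripper_force: 0.0
```

Request:
apply_moves(delta_pos=[[0.54, 0.855, -0.05], [0.54, 0.855, -0.05], [0.54, 0.855, -0.05]], rot=[[0, 0, -0.071], [0, 0, -0.071], [0, 0, -0.071]], hand=[1, 1, 1])

```text
time_s: 2.55
ee_pos: [407.3, -225.1, 196.2]
ee_rot: [180.0, -0.0, 3.3]
force: [0.2, -0.2, 0.0]
gripper_width: 91.4
gripper_force: 0.0
```

Request:
apply_moves(delta_pos=[[0.54, 0.855, -0.05], [0.54, 0.855, -0.05], [0.54, 0.855, -0.05]], rot=[[0, 0, -0.071], [0, 0, -0.071], [0, 0, -0.071]], hand=[1, 1, 1])

```text
time_s: 2.8
ee_pos: [472.2, -122.4, 190.2]
ee_rot: [180.0, -0.0, -2.8]
force: [1.0, -0.2, -0.3]
gripper_width: 91.1
gripper_force: 0.0
```

Request:
apply_moves(delta_pos=[[0.54, 0.855, -0.05], [0.54, 0.855, -0.05], [0.54, 0.855, -0.05]], rot=[[0, 0, -0.071], [0, 0, -0.071], [0, 0, -0.071]], hand=[1, 1, 1])

```text
time_s: 3.05
ee_pos: [537.2, -19.4, 184.1]
ee_rot: [180.0, -0.0, -8.8]
force: [0.0, -0.6, 0.4]
gripper_width: 91.0
gripper_force: 0.0
```

Request:
apply_moves(delta_pos=[[0.52, 0.83, 0], [0.52, 0.83, 0], [0.52, 0.83, 0], [0.52, 0.83, 0]], rot=[[0, 0, -0.071], [0, 0, -0.071], [0, 0, -0.071], [0, 0, -0.071]], hand=[1, 1, 1, 1])

```text
time_s: 3.38
ee_pos: [601.8, 83.4, 183.5]
ee_rot: [-179.8, -0.1, -14.7]
force: [-0.3, 0.1, 0.1]
gripper_width: 91.0
gripper_force: 0.0
```

```bash
python3 - <<'E'
from h import *
w=grab("wrist"); print(w["pose"]["ee_pos"],w["pose"]["ee_rot"],w["mount"])
cv2.imwrite("pics/w1.png",w["pixels"][:,:,::-1])
for n in DIM:
  for d in spotter.trace(w,n)[:2]:
    print(n,round(d["score"],2),d["box"])
    if d["score"]>.35: print(fit(w,n,d["mask"],ground(w,d["box"][:2],60)))
E
```

```text
[601.77985063  83.3852226  183.49266795] [-1.79813423e+02 -1.16268071e-01 -1.46862573e+01] [[-5.75550073e-04 -9.69833014e-01 -2.43769552e-01  6.73207815e+01]
 [ 9.99999818e-01 -5.13752078e-04 -3.17087352e-04  1.71318126e-01]
 [ 1.82284669e-04 -2.43769690e-01  9.69833133e-01 -1.71339900e+02]
 [ 0.00000000e+00  0.00000000e+00  0.00000000e+00  1.00000000e+00]]
tea_tin 0.88 [405.6, 152.8, 122.9, 84.5]
(array([602.60275425, -58.47637941]), np.float64(0.9690660238265991))
salt_shaker 0.38 [155.6, 311.3, 17.1, 9.2]
(array([517.0119659 , 192.79261955]), np.float64(0.03304768353700638))
spice_jar 0.79 [93.6, 213.8, 90.8, 59.3]
(array([616.60779267, 234.61155259]), np.float64(0.640895664691925))
dropper_bottle 0.8 [257.9, 186.5, 34.9, 43.4]
(array([600.52996713,  79.990556  ]), np.float64(0.8619894981384277))
dropper_bottle 0.59 [288.0, 288.5, 31.7, 29.8]
(array([492.23118573,  75.45481397]), np.float64(0.40405550599098206))
small_cup 0.87 [341.9, 291.5, 16.9, 27.0]
(array([443.0090574 ,  38.51627952]), np.float64(0.10853169113397598))
```

View pics/w1.png

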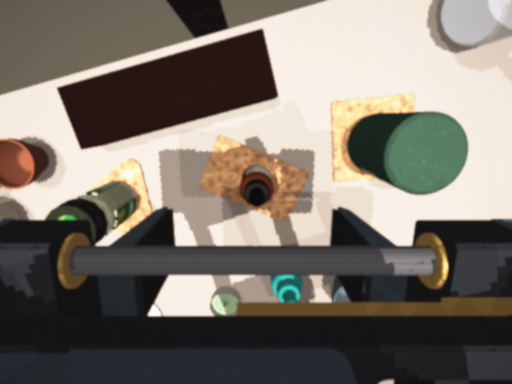

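Request:
apply_moves(delta_pos=[[-0.013, -0.028, -0.3], [-0.013, -0.028, -0.6], [-0.013, -0.028, -0.8], [-0.013, -0.028, -0.8]], rot=[[0, 0, 0], [0, 0, 0], [0, 0, 0], [0, 0, 0]], hand=[1, 1, 1, 1])

```text
time_s: 4.02
ee_pos: [592.5, 73.0, 83.2]
ee_rot: [179.8, 0.6, -15.1]
force: [-1.2, -0.8, -1.1]
gripper_width: 91.8
gripper_force: 0.0
```

Request:
apply_moves(delta_pos=[[0, 0, -0.25], [0, 0, -0.42], [0, 0, -0.42], [0, 0, -0.42], [0, 0, -0.42], [0, 0, -0.42], [0, 0, -0.42], [0, 0, -0.42], [0, 0, -0.42], [0, 0, -0.42]], rot=[[0, 0, 0], [0, 0, 0], [0, 0, 0], [0, 0, 0], [0, 0, 0], [0, 0, 0], [0, 0, 0], [0, 0, 0], [0, 0, 0], [0, 0, 0]], hand=[1, 1, 1, 0.25, 0.25, 0.25, 0.25, 0.25, 0.25, 0.25], newtons=20)

```text
time_s: 4.85
ee_pos: [597.1, 74.8, 38.0]
ee_rot: [-180.0, -0.0, -15.0]
force: [-0.1, -0.2, -0.4]
gripper_width: 47.0
gripper_force: 0.0
```

Request:
apply_moves(delta_pos=[[0.028, 0.042, -0.012], [0.028, 0.042, -0.012], [0.028, 0.042, -0.012], [0.028, 0.042, -0.012], [0.028, 0.042, -0.012], [0.028, 0.042, -0.012], [0.028, 0.042, -0.012], [0.028, 0.042, -0.012]], rot=[[0, 0, 0], [0, 0, 0], [0, 0, 0], [0, 0, 0], [0, 0, 0], [0, 0, 0], [0, 0, 0], [0, 0, 0]], hand=[0.52, 0.52, 0.2, 0.2, 0.2, 0.2, 0.2, 0.2], newtons=20)

```text
time_s: 5.52
ee_pos: [600.2, 79.8, 36.0]
ee_rot: [180.0, 0.0, -15.0]
force: [0.1, -0.9, -0.4]
gripper_width: 31.9
gripper_force: 20.0
```

Request:
apply_moves(delta_pos=[[0, 0, 0.2], [0, 0, 0.5], [0, 0, 0.8], [0, 0, 1], [0, 0, 1]], rot=[[0, 0, 0], [0, 0, 0], [0, 0, 0], [0, 0, 0], [0, 0, 0]], hand=[0.2, 0.2, 0.2, 0.2, 0.2])

```text
time_s: 5.93
ee_pos: [603.8, 80.2, 162.4]
ee_rot: [-179.8, -0.6, -15.0]
force: [0.6, -0.3, 0.1]
gripper_width: 32.1
gripper_force: 20.0
```

Request:
apply_moves(delta_pos=[[-0.15, 0.22, 0], [-0.35, 0.5, 0], [-0.55, 0.78, 0], [-0.633, 0.905, 0]], rot=[[0, 0, 0], [0, 0, 0], [0, 0, 0], [0, 0, 0]], hand=[0.2, 0.2, 0.2, 0.2])

```text
time_s: 6.27
ee_pos: [520.8, 190.8, 155.2]
ee_rot: [180.0, 0.2, -14.9]
force: [-0.6, -0.2, -0.8]
gripper_width: 32.1
gripper_force: 20.0
```

Request:
apply_moves(delta_pos=[[-0.2, 0.29, 0], [-0.4, 0.57, 0], [-0.57, 0.81, 0], [-0.633, 0.905, 0], [-0.633, 0.905, 0], [-0.633, 0.905, 0]], rot=[[0, 0, 0], [0, 0, 0], [0, 0, 0], [0, 0, 0], [0, 0, 0], [0, 0, 0]], hand=[0.2, 0.2, 0.2, 0.2, 0.2, 0.2])

```text
time_s: 6.77
ee_pos: [447.8, 297.1, 155.5]
ee_rot: [179.9, 0.0, -14.8]
force: [0.4, -0.4, -0.6]
gripper_width: 31.6
gripper_force: 20.0
```

Request:
apply_moves(delta_pos=[[0, 0, -0.3], [0, 0, -0.6], [0, 0, -0.8], [0, 0, -0.9], [0, 0, -0.96], [0, 0, -0.99], [0, 0, -0.99], [0, 0, -0.99]], rot=[[0, 0, 0], [0, 0, 0], [0, 0, 0], [0, 0, 0], [0, 0, 0], [0, 0, 0], [0, 0, 0], [0, 0, 0]], hand=[0.2, 0.2, 0.2, 0.2, 0.2, 0.2, 0.2, 0.2])

```text
time_s: 7.43
ee_pos: [449.3, 297.0, 38.0]
ee_rot: [-179.9, -0.1, -15.0]
force: [0.0, -0.7, 0.2]
gripper_width: 31.6
gripper_force: 20.0
```

Request:
apply_moves(delta_pos=[[0, 0, -0.01], [0, 0, -0.01], [0, 0, -0.01], [0, 0, -0.01], [0, 0, -0.01], [0, 0, -0.01], [0, 0, -0.01], [0, 0, -0.01]], rot=[[0, 0, 0], [0, 0, 0], [0, 0, 0], [0, 0, 0], [0, 0, 0], [0, 0, 0], [0, 0, 0], [0, 0, 0]], hand=[0.2, 0.45, 0.6, 0.8, 1, 1, 1, 1])

```text
time_s: 8.1
ee_pos: [448.4, 297.1, 36.2]
ee_rot: [180.0, -0.0, -15.0]
force: [-0.2, 0.7, 0.2]
gripper_width: 75.6
gripper_force: 0.0
```

Request:
apply_moves(delta_pos=[[0, 0, 0.2], [0, 0, 0.5], [0, 0, 0.8], [0, 0, 1], [0, 0, 1]], rot=[[0, 0, 0], [0, 0, 0], [0, 0, 0], [0, 0, 0], [0, 0, 0]], hand=[1, 1, 1, 1, 1])

```text
time_s: 8.52
ee_pos: [451.4, 298.9, 161.8]
ee_rot: [-179.5, -0.4, -15.0]
force: [1.2, 1.6, -0.2]
gripper_width: 91.5
gripper_force: 0.0
```

```bash
python3 - <<'E'
from h import *
w=grab("top"); q=grab("scene")
cv2.imwrite("pics/s2.png",np.hstack([w["pixels"],q["pixels"]])[:300,:,::-1][:, 100:900])
for p in (w,q):
  for d in spotter.trace(p,"dropper_bottle")[:3]:
    print(round(d["score"],2),d["box"],fit(p,"dropper_bottle",d["mask"],ground(p,d["box"][:2],50)))
E
```

```text
0.66 [213.2, 210.2, 10.2, 22.2] (array([487.00831592,  77.6848841 ]), np.float64(0.7929050922393799))
0.55 [150.8, 257.6, 13.4, 20.9] (array([447.56400916, 297.71731435]), np.float64(0.7542856931686401))
```

View pics/s2.png

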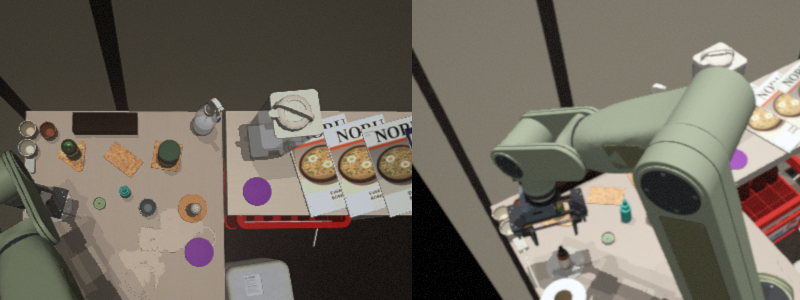

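The dropper stands on the plate (right picture, about 562,255), and the oblong mat is free. Next is the tin.

Request:
apply_moves(delta_pos=[[0.15, -0.3, 0.05], [0.3, -0.63, 0.1], [0.427, -0.987, 0.1], [0.427, -0.987, 0.1]], rot=[[0, 0, 0], [0, 0, 0], [0, 0, 0], [0, 0, 0]], hand=[1, 1, 1, 1])

```text
time_s: 9.05
ee_pos: [500.5, 173.5, 166.5]
ee_rot: [179.8, 0.1, -15.2]
force: [-0.4, -0.8, -0.1]
gripper_width: 91.2
gripper_force: 0.0
```

Request:
apply_moves(delta_pos=[[0.15, -0.33, 0], [0.3, -0.66, 0], [0.427, -0.987, 0]], rot=[[0, 0, 0], [0, 0, 0], [0, 0, 0]], hand=[1, 1, 1])

```text
time_s: 9.3
ee_pos: [549.0, 63.0, 166.3]
ee_rot: [180.0, 0.2, -14.9]
force: [1.7, 0.0, 0.3]
gripper_width: 90.9
gripper_force: 0.0
```

Request:
apply_moves(delta_pos=[[0.15, -0.33, 0], [0.3, -0.66, 0], [0.4, -0.85, 0], [0.427, -0.987, 0], [0.427, -0.987, 0], [0.427, -0.987, 0], [0.427, -0.987, 0]], rot=[[0, 0, 0], [0, 0, 0], [0, 0, 0], [0, 0, 0], [0, 0, 0], [0, 0, 0], [0, 0, 0]], hand=[1, 1, 1, 1, 1, 1, 1])

```text
time_s: 9.88
ee_pos: [599.7, -53.4, 166.8]
ee_rot: [-180.0, 0.2, -14.9]
force: [0.6, 0.3, 0.6]
gripper_width: 91.3
gripper_force: 0.0
```

```bash
python3 - <<'E'
from h import *
w=grab("wrist"); print(w["pose"]["ee_pos"])
for n in ("tea_tin",):
  for d in spotter.trace(w,n)[:2]:
    print(n,round(d["score"],2),d["box"],fit(w,n,d["mask"],[602,-58]))
E
```

```text
[599.68178027 -53.35780424 166.84605726]
tea_tin 0.85 [260.3, 191.8, 89.2, 97.0] (array([602.70564464, -60.13284215]), np.float64(0.9815250635147095))
```

Request:
apply_moves(delta_pos=[[0.024, -0.054, 0], [0.024, -0.054, -0.25], [0.024, -0.054, -0.4], [0.024, -0.054, -0.55], [0.024, -0.054, -0.75], [0.024, -0.054, -0.9], [0.024, -0.054, -1], [0.024, -0.054, -1], [0.024, -0.054, -1]], rot=[[0, 0, 0], [0, 0, 0], [0, 0, 0], [0, 0, 0], [0, 0, 0], [0, 0, 0], [0, 0, 0], [0, 0, 0], [0, 0, 0]], hand=[1, 1, 1, 1, 1, 1, 1, 1, 1])

```text
time_s: 10.73
ee_pos: [603.4, -60.6, 47.9]
ee_rot: [180.0, 0.0, -14.9]
force: [-0.0, 0.3, 0.3]
gripper_width: 91.6
gripper_force: 0.0
```

Request:
apply_moves(delta_pos=[[0, 0, 0], [0, 0, 0], [0, 0, 0], [0, 0, 0], [0, 0, 0], [0, 0, 0], [0, 0, 0]], rot=[[0, 0, 0], [0, 0, 0], [0, 0, 0], [0, 0, 0], [0, 0, 0], [0, 0, 0], [0, 0, 0]], hand=[0.6, 0.6, 0.6, 0.6, 0.6, 0.6, 0.6], newtons=22)

```text
time_s: 11.32
ee_pos: [604.1, -61.0, 48.9]
ee_rot: [-180.0, -0.1, -15.0]
force: [0.0, 0.1, 4.7]
gripper_width: 65.9
gripper_force: 21.9
```

Request:
apply_moves(delta_pos=[[0, 0, 0.15], [0, 0, 0.35], [0, 0, 0.5], [-0.01, 0.2, 0.5], [-0.02, 0.45, 0.5], [-0.03, 0.75, 0.5], [-0.04, 0.95, 0.5], [-0.04, 0.95, 0.5]], rot=[[0, 0, 0], [0, 0, 0], [0, 0, 0], [0, 0, 0], [0, 0, 0], [0, 0, 0], [0, 0, 0], [0, 0, 0]], hand=[0.6, 0.6, 0.6, 0.6, 0.6, 0.6, 0.6, 0.6])

```text
time_s: 11.98
ee_pos: [597.7, 57.2, 107.5]
ee_rot: [-179.9, 0.1, -14.8]
force: [-0.8, -0.1, -0.9]
gripper_width: 66.2
gripper_force: 22.0
```

Request:
apply_moves(delta_pos=[[-0.015, 0.15, 0], [-0.022, 0.265, 0], [-0.022, 0.265, 0], [-0.022, 0.265, 0], [-0.022, 0.265, 0]], rot=[[0, 0, 0], [0, 0, 0], [0, 0, 0], [0, 0, 0], [0, 0, 0]], hand=[0.6, 0.6, 0.6, 0.6, 0.6])

```text
time_s: 12.4
ee_pos: [596.0, 84.1, 107.9]
ee_rot: [180.0, 0.0, -15.0]
force: [-0.4, -0.0, -1.0]
gripper_width: 66.3
gripper_force: 22.0
```

```bash
python3 - <<'E'
from h import *
s=env.state(); print(s["ee_pos"],s["ee_rot"],s["gripper_width"])
w=grab("wrist"); print(w["pose"]["ee_pos"])
cv2.imwrite("pics/w3.png",w["pixels"][:,:,::-1])
z0=w["pose"]["ee_pos"][2]-44
for d in spotter.trace(w,"tea_tin")[:1]:
    print(round(d["score"],2),d["box"],fit(w,"tea_tin",d["mask"],[597,84],z0))
E
```

```text
[595.98417044  84.12923742 107.91304018] [ 1.79951045e+02  1.42170248e-02 -1.49680297e+01] 66.32712973509132
[595.98417044  84.12923742 107.91304018]
0.94 [253.0, 240.6, 165.7, 150.2] (array([598.900177  ,  83.42120361]), np.float64(0.48901110887527466))
```

Request:
apply_moves(delta_pos=[[0, 0.008, -0.2], [0, 0.008, -0.35], [0, 0.008, -0.45], [0, 0.008, -0.49], [0, 0.008, -0.495], [0, 0.008, -0.495], [0, 0.008, -0.495]], rot=[[0, 0, 0], [0, 0, 0], [0, 0, 0], [0, 0, 0], [0, 0, 0], [0, 0, 0], [0, 0, 0]], hand=[0.6, 0.6, 0.6, 0.6, 0.6, 0.6, 0.6])

```text
time_s: 13.08
ee_pos: [596.5, 85.4, 49.1]
ee_rot: [-180.0, -0.0, -15.0]
force: [0.2, 0.1, -2.0]
gripper_width: 66.4
gripper_force: 22.0
```

Request:
apply_moves(delta_pos=[[0, 0, 0], [0, 0, 0], [0, 0, 0], [0, 0, 0], [0, 0, 0], [0, 0, 0]], rot=[[0, 0, 0], [0, 0, 0], [0, 0, 0], [0, 0, 0], [0, 0, 0], [0, 0, 0]], hand=[0.8, 0.9, 1, 1, 1, 1])

```text
time_s: 13.58
ee_pos: [596.1, 85.8, 48.8]
ee_rot: [180.0, -0.0, -15.0]
force: [0.2, 0.1, 0.6]
gripper_width: 90.7
gripper_force: 0.0
```

Request:
apply_moves(delta_pos=[[0, 0, 0.2], [0, 0, 0.45], [0, 0, 0.75], [0, 0, 0.95], [0, 0, 0.95], [0, 0, 0.95]], rot=[[0, 0, 0], [0, 0, 0], [0, 0, 0], [0, 0, 0], [0, 0, 0], [0, 0, 0]], hand=[1, 1, 1, 1, 1, 1])

```text
time_s: 14.08
ee_pos: [596.9, 85.9, 164.4]
ee_rot: [-179.9, -0.2, -15.0]
force: [0.1, -0.0, -0.9]
gripper_width: 91.3
gripper_force: 0.0
```

```bash
python3 - <<'E'
from h import *
w=grab("wrist"); print(w["pose"]["ee_pos"])
for d in spotter.trace(w,"tea_tin")[:1]:
    print(round(d["score"],2),d["box"],fit(w,"tea_tin",d["mask"],[597,84],4))
E
```

```text
[596.87228463  85.91822262 164.43092562]
0.86 [252.1, 198.4, 90.0, 97.4] (array([595.38089469,  85.24648557]), np.float64(0.9634401202201843))
```

Request:
apply_moves(delta_pos=[[-0.15, 0.22, 0], [-0.35, 0.5, 0], [-0.5, 0.72, 0], [-0.617, 0.881, 0], [-0.617, 0.881, 0]], rot=[[0, 0, 0], [0, 0, 0], [0, 0, 0], [0, 0, 0], [0, 0, 0]], hand=[1, 1, 1, 1, 1])

```text
time_s: 14.6
ee_pos: [518.2, 194.1, 160.9]
ee_rot: [179.9, 0.3, -14.8]
force: [0.7, -0.4, 0.6]
gripper_width: 91.1
gripper_force: 0.0
```

Request:
apply_moves(delta_pos=[[-0.2, 0.29, 0], [-0.4, 0.57, 0], [-0.57, 0.81, -0.06], [-0.617, 0.881, -0.06], [-0.617, 0.881, -0.06], [-0.617, 0.881, -0.06]], rot=[[0, 0, 0], [0, 0, 0], [0, 0, 0], [0, 0, 0], [0, 0, 0], [0, 0, 0]], hand=[1, 1, 1, 1, 1, 1])

```text
time_s: 15.1
ee_pos: [448.1, 296.6, 154.7]
ee_rot: [179.9, 0.0, -14.9]
force: [0.3, 0.3, 0.6]
gripper_width: 91.1
gripper_force: 0.0
```

```bash
python3 - <<'E'
from h import *
w=grab("wrist"); print(w["pose"]["ee_pos"])
for d in spotter.trace(w,"dropper_bottle")[:2]:
    print(round(d["score"],2),d["box"],fit(w,"dropper_bottle",d["mask"],[448,297],4))
E
```

```text
[448.11506841 296.63618191 154.67046834]
0.94 [252.8, 191.0, 38.8, 52.8] (array([450.21690226, 296.28682423]), np.float64(0.8667292594909668))
0.6 [476.9, 82.0, 69.5, 50.7] (array([448., 297.]), np.float64(0.0))
```

Request:
apply_moves(delta_pos=[[0.01, 0, -0.3], [0.01, 0, -0.6], [0.01, 0, -0.85], [0.01, 0, -0.98], [0.01, 0, -0.98], [0.01, 0, -0.98]], rot=[[0, 0, 0], [0, 0, 0], [0, 0, 0], [0, 0, 0], [0, 0, 0], [0, 0, 0]], hand=[1, 1, 1, 1, 1, 1])

```text
time_s: 15.7
ee_pos: [449.9, 296.0, 37.6]
ee_rot: [179.9, 0.0, -15.1]
force: [-0.4, 0.7, -0.4]
gripper_width: 91.4
gripper_force: 0.0
```

Request:
apply_moves(delta_pos=[[0, 0, 0], [0, 0, 0], [0, 0, 0], [0, 0, 0], [0, 0, 0], [0, 0, 0], [0, 0, 0], [0, 0, 0], [0, 0, 0], [0, 0, 0]], rot=[[0, 0, 0], [0, 0, 0], [0, 0, 0], [0, 0, 0], [0, 0, 0], [0, 0, 0], [0, 0, 0], [0, 0, 0], [0, 0, 0], [0, 0, 0]], hand=[0.2, 0.2, 0.2, 0.2, 0.2, 0.2, 0.2, 0.2, 0.2, 0.2], newtons=20)

```text
time_s: 16.53
ee_pos: [449.1, 297.3, 37.9]
ee_rot: [180.0, 0.0, -15.0]
force: [0.0, -0.4, 0.2]
gripper_width: 31.9
gripper_force: 20.0
```

Request:
apply_moves(delta_pos=[[0, 0, 0.25], [0, 0, 0.55], [0, 0, 0.85], [0, 0, 1], [0, 0, 1]], rot=[[0, 0, 0], [0, 0, 0], [0, 0, 0], [0, 0, 0], [0, 0, 0]], hand=[0.2, 0.2, 0.2, 0.2, 0.2])

```text
time_s: 16.95
ee_pos: [451.7, 298.8, 162.7]
ee_rot: [-179.6, -0.4, -15.0]
force: [-0.0, 0.0, -0.2]
gripper_width: 31.9
gripper_force: 20.0
```

Request:
apply_moves(delta_pos=[[0.06, -0.15, 0.05], [0.18, -0.41, 0.05], [0.31, -0.69, 0.05], [0.439, -0.979, 0.05], [0.439, -0.979, 0.05]], rot=[[0, 0, 0], [0, 0, 0], [0, 0, 0], [0, 0, 0], [0, 0, 0]], hand=[0.2, 0.2, 0.2, 0.2, 0.2])

```text
time_s: 17.37
ee_pos: [503.3, 174.4, 162.6]
ee_rot: [179.8, -0.0, -15.2]
force: [-0.4, -0.5, -0.6]
gripper_width: 31.9
gripper_force: 20.0
```

Request:
apply_moves(delta_pos=[[0.13, -0.29, 0], [0.26, -0.58, 0], [0.38, -0.85, 0], [0.439, -0.979, 0]], rot=[[0, 0, 0], [0, 0, 0], [0, 0, 0], [0, 0, 0]], hand=[0.2, 0.2, 0.2, 0.2])

```text
time_s: 17.7
ee_pos: [555.1, 59.2, 162.5]
ee_rot: [179.9, 0.1, -15.1]
force: [-0.6, 0.2, -0.5]
gripper_width: 31.9
gripper_force: 20.0
```

Request:
apply_moves(delta_pos=[[0.13, -0.29, 0], [0.26, -0.58, 0], [0.38, -0.85, 0], [0.439, -0.979, 0], [0.439, -0.979, 0], [0.439, -0.979, 0]], rot=[[0, 0, 0], [0, 0, 0], [0, 0, 0], [0, 0, 0], [0, 0, 0], [0, 0, 0]], hand=[0.2, 0.2, 0.2, 0.2, 0.2, 0.2])

```text
time_s: 18.2
ee_pos: [606.5, -55.1, 162.5]
ee_rot: [-180.0, 0.2, -15.1]
force: [-0.7, -0.2, -0.9]
gripper_width: 31.8
gripper_force: 20.0
```

Request:
apply_moves(delta_pos=[[0, 0, -0.3], [0, 0, -0.6], [0, 0, -0.8], [0, 0, -0.95], [0, 0, -0.95], [0, 0, -0.95]], rot=[[0, 0, 0], [0, 0, 0], [0, 0, 0], [0, 0, 0], [0, 0, 0], [0, 0, 0]], hand=[0.2, 0.2, 0.2, 0.2, 0.2, 0.2])

```text
time_s: 18.7
ee_pos: [606.0, -53.5, 49.2]
ee_rot: [180.0, 0.2, -14.9]
force: [0.3, -0.4, -0.0]
gripper_width: 31.7
gripper_force: 20.0
```

Request:
apply_moves(delta_pos=[[0, 0, -0.05], [0, 0, -0.085], [0, 0, -0.085], [0, 0, -0.085]], rot=[[0, 0, 0], [0, 0, 0], [0, 0, 0], [0, 0, 0]], hand=[0.2, 0.2, 0.2, 0.2])

```text
time_s: 19.03
ee_pos: [607.4, -55.1, 40.4]
ee_rot: [-180.0, -0.1, -15.0]
force: [0.6, 0.5, -0.4]
gripper_width: 31.8
gripper_force: 20.0
```

Request:
apply_moves(delta_pos=[[0, 0, -0.01], [0, 0, -0.016], [0, 0, -0.016], [0, 0, -0.016], [0, 0, -0.016], [0, 0, -0.016], [0, 0, -0.016], [0, 0, -0.016], [0, 0, -0.016], [0, 0, -0.016]], rot=[[0, 0, 0], [0, 0, 0], [0, 0, 0], [0, 0, 0], [0, 0, 0], [0, 0, 0], [0, 0, 0], [0, 0, 0], [0, 0, 0], [0, 0, 0]], hand=[0.2, 0.2, 0.2, 0.4, 0.55, 0.7, 0.85, 1, 1, 1])

```text
time_s: 19.87
ee_pos: [607.2, -55.2, 37.8]
ee_rot: [180.0, -0.0, -15.0]
force: [0.1, -0.7, 0.9]
gripper_width: 73.4
gripper_force: 0.0
```

Request:
apply_moves(delta_pos=[[0, 0, 0.2], [0, 0, 0.5], [0, 0, 0.8], [0, 0, 1], [0, 0, 1], [0, 0, 1]], rot=[[0, 0, 0], [0, 0, 0], [0, 0, 0], [0, 0, 0], [0, 0, 0], [0, 0, 0]], hand=[1, 1, 1, 1, 1, 1])

```text
time_s: 20.37
ee_pos: [608.0, -55.3, 159.5]
ee_rot: [-180.0, -0.2, -15.0]
force: [-1.0, 0.6, -0.5]
gripper_width: 91.2
gripper_force: 0.0
```

```bash
python3 - <<'E'
from h import *
w=grab("wrist"); print(w["pose"]["ee_pos"])
cv2.imwrite("pics/w4.png",w["pixels"][:,:,::-1])
for n in ("dropper_bottle","tea_tin"):
  for d in spotter.trace(w,n)[:2]:
    print(n,round(d["score"],2),d["box"],fit(w,n,d["mask"],ground(w,d["box"][:2],80),4))
E
```

```text
[608.02360888 -55.31423814 159.54108777]
dropper_bottle 0.77 [169.2, 302.6, 36.2, 26.3] (array([517.38688043,  52.63776851]), np.float64(0.2855501174926758))
dropper_bottle 0.73 [254.5, 192.1, 36.8, 49.9] (array([607.84997145, -55.5224578 ]), np.float64(0.8612036108970642))
tea_tin 0.75 [121.0, 220.4, 71.1, 50.9] (array([617.71132916,  38.27090903]), np.float64(0.24286504089832306))
```

View pics/w4.png

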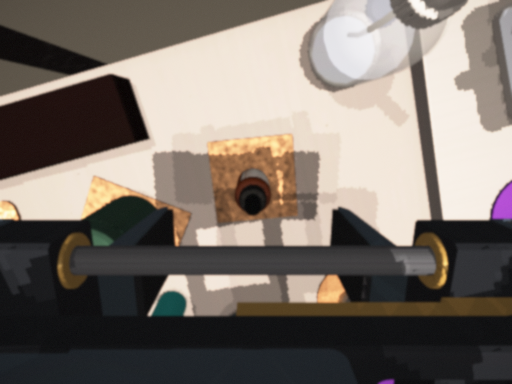

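The dropper stands on the square mat (252,190). Next is the jar.

Request:
apply_moves(delta_pos=[[0, 0.2, 0.05], [0.01, 0.5, 0.05], [0.02, 0.8, 0.05], [0.024, 0.817, 0.05]], rot=[[0, 0, 0], [0, 0, 0], [0, 0, 0], [0, 0, 0]], hand=[1, 1, 1, 1])

```text
time_s: 20.85
ee_pos: [609.2, 48.0, 162.0]
ee_rot: [-179.9, 0.2, -14.7]
force: [0.2, 0.1, 0.4]
gripper_width: 91.2
gripper_force: 0.0
```

Request:
apply_moves(delta_pos=[[0, 0.3, 0], [0.01, 0.6, 0], [0.024, 0.817, 0], [0.024, 0.817, 0]], rot=[[0, 0, 0], [0, 0, 0], [0, 0, 0], [0, 0, 0]], hand=[1, 1, 1, 1])

```text
time_s: 21.18
ee_pos: [612.3, 145.3, 161.9]
ee_rot: [-180.0, 0.2, -14.7]
force: [-0.5, -0.1, 0.5]
gripper_width: 91.4
gripper_force: 0.0
```

Request:
apply_moves(delta_pos=[[0, 0.3, 0], [0.01, 0.6, 0], [0.024, 0.817, 0], [0.024, 0.817, 0], [0.024, 0.817, 0], [0.024, 0.817, 0]], rot=[[0, 0, 0], [0, 0, 0], [0, 0, 0], [0, 0, 0], [0, 0, 0], [0, 0, 0]], hand=[1, 1, 1, 1, 1, 1])

```text
time_s: 21.68
ee_pos: [615.4, 237.6, 162.6]
ee_rot: [179.9, 0.1, -15.0]
force: [0.0, -0.2, -0.4]
gripper_width: 91.2
gripper_force: 0.0
```

```bash
python3 - <<'E'
from h import *
w=grab("wrist"); print(w["pose"]["ee_pos"])
for n in ("spice_jar",):
  for d in spotter.trace(w,n)[:2]:
    print(n,round(d["score"],2),d["box"],fit(w,n,d["mask"],[615,239],4))
E
```

```text
[615.40288144 237.61805291 162.57011904]
spice_jar 0.82 [250.8, 199.1, 61.7, 73.2] (array([615.6661374 , 239.31994797]), np.float64(0.9430793523788452))
```

Request:
apply_moves(delta_pos=[[0, 0.005, -0.3], [0, 0.005, -0.55], [0, 0.005, -0.8], [0, 0.005, -0.96], [0, 0.005, -0.96], [0, 0.005, -0.96]], rot=[[0, 0, 0], [0, 0, 0], [0, 0, 0], [0, 0, 0], [0, 0, 0], [0, 0, 0]], hand=[1, 1, 1, 1, 1, 1])

```text
time_s: 22.28
ee_pos: [615.5, 238.2, 48.0]
ee_rot: [179.9, 0.1, -15.0]
force: [-0.7, 0.6, 0.7]
gripper_width: 91.3
gripper_force: 0.0
```

Request:
apply_moves(delta_pos=[[0, 0, 0], [0, 0, 0], [0, 0, 0], [0, 0, 0], [0, 0, 0], [0, 0, 0], [0, 0, 0], [0, 0, 0], [0, 0, 0], [0, 0, 0]], rot=[[0, 0, 0], [0, 0, 0], [0, 0, 0], [0, 0, 0], [0, 0, 0], [0, 0, 0], [0, 0, 0], [0, 0, 0], [0, 0, 0], [0, 0, 0]], hand=[0.4, 0.4, 0.35, 0.35, 0.35, 0.35, 0.35, 0.35, 0.35, 0.35], newtons=20)

```text
time_s: 23.12
ee_pos: [615.9, 239.6, 48.8]
ee_rot: [-180.0, -0.0, -15.0]
force: [-0.1, 0.5, 0.5]
gripper_width: 44.3
gripper_force: 20.0
```

Request:
apply_moves(delta_pos=[[0, 0, 0.2], [0, 0, 0.45], [-0.1, 0.035, 0.6], [-0.3, 0.1, 0.6], [-0.5, 0.17, 0.6], [-0.7, 0.24, 0.6], [-0.7, 0.24, 0.6]], rot=[[0, 0, 0], [0, 0, 0], [0, 0, 0], [0, 0, 0], [0, 0, 0], [0, 0, 0], [0, 0, 0]], hand=[0.35, 0.35, 0.35, 0.35, 0.35, 0.35, 0.35])

```text
time_s: 23.7
ee_pos: [526.9, 268.9, 120.2]
ee_rot: [179.9, 0.3, -14.8]
force: [-0.6, -0.2, -0.7]
gripper_width: 44.5
gripper_force: 20.0
```

Request:
apply_moves(delta_pos=[[-0.2, 0.07, 0], [-0.45, 0.155, 0], [-0.6, 0.2, 0], [-0.7, 0.24, 0], [-0.7, 0.24, 0], [-0.7, 0.24, 0]], rot=[[0, 0, 0], [0, 0, 0], [0, 0, 0], [0, 0, 0], [0, 0, 0], [0, 0, 0]], hand=[0.35, 0.35, 0.35, 0.35, 0.35, 0.35])

```text
time_s: 24.2
ee_pos: [448.4, 297.3, 120.7]
ee_rot: [-180.0, -0.1, -14.9]
force: [0.1, 0.1, -1.7]
gripper_width: 44.6
gripper_force: 20.0
```

Request:
apply_moves(delta_pos=[[0, 0, -0.2], [0, 0, -0.4], [0, 0, -0.53], [0, 0, -0.58], [0, 0, -0.595], [0, 0, -0.595], [0, 0, -0.595]], rot=[[0, 0, 0], [0, 0, 0], [0, 0, 0], [0, 0, 0], [0, 0, 0], [0, 0, 0], [0, 0, 0]], hand=[0.35, 0.35, 0.35, 0.35, 0.35, 0.35, 0.35])

```text
time_s: 24.78
ee_pos: [449.2, 297.4, 49.8]
ee_rot: [-179.9, -0.1, -15.0]
force: [-0.5, 0.5, -0.9]
gripper_width: 44.4
gripper_force: 20.0
```

Request:
apply_moves(delta_pos=[[0, 0, 0], [0, 0, 0], [0, 0, 0], [0, 0, 0], [0, 0, 0], [0, 0, 0], [0, 0, 0], [0, 0, 0]], rot=[[0, 0, 0], [0, 0, 0], [0, 0, 0], [0, 0, 0], [0, 0, 0], [0, 0, 0], [0, 0, 0], [0, 0, 0]], hand=[0.6, 0.7, 0.8, 0.9, 1, 1, 1, 1])

```text
time_s: 25.45
ee_pos: [447.8, 297.1, 49.2]
ee_rot: [180.0, -0.0, -15.0]
force: [-0.2, -0.2, -0.7]
gripper_width: 91.0
gripper_force: 0.0
```

Request:
apply_moves(delta_pos=[[0, 0, 0.2], [0, 0, 0.5], [0, 0, 0.8], [0, 0, 0.95], [0, 0, 0.95]], rot=[[0, 0, 0], [0, 0, 0], [0, 0, 0], [0, 0, 0], [0, 0, 0]], hand=[1, 1, 1, 1, 1])

```text
time_s: 25.87
ee_pos: [450.4, 298.7, 168.0]
ee_rot: [-179.6, -0.4, -15.0]
force: [1.2, 0.2, 0.9]
gripper_width: 91.4
gripper_force: 0.0
```

Request:
apply_moves(delta_pos=[[-0.01, -0.25, 0], [-0.02, -0.5, 0], [-0.03, -0.8, 0], [-0.03, -0.905, 0]], rot=[[0, 0, 0], [0, 0, 0], [0, 0, 0], [0, 0, 0]], hand=[1, 1, 1, 1])

```text
time_s: 26.2
ee_pos: [442.4, 185.0, 161.9]
ee_rot: [179.8, 0.1, -15.0]
force: [-0.1, -0.0, -0.2]
gripper_width: 91.1
gripper_force: 0.0
```

Request:
apply_moves(delta_pos=[[-0.01, -0.25, 0], [-0.02, -0.5, 0], [-0.03, -0.8, 0], [-0.03, -0.905, 0]], rot=[[0, 0, 0], [0, 0, 0], [0, 0, 0], [0, 0, 0]], hand=[1, 1, 1, 1])

```text
time_s: 26.53
ee_pos: [439.4, 76.9, 162.2]
ee_rot: [179.9, 0.1, -15.1]
force: [-0.2, 0.6, 0.1]
gripper_width: 91.2
gripper_force: 0.0
```

Request:
apply_moves(delta_pos=[[-0.01, -0.25, 0], [-0.02, -0.5, 0], [-0.03, -0.8, 0], [-0.03, -0.905, 0]], rot=[[0, 0, 0], [0, 0, 0], [0, 0, 0], [0, 0, 0]], hand=[1, 1, 1, 1])

```text
time_s: 26.87
ee_pos: [436.3, -31.6, 162.4]
ee_rot: [179.9, 0.1, -15.1]
force: [-0.0, 0.7, 0.6]
gripper_width: 91.0
gripper_force: 0.0
```

Request:
apply_moves(delta_pos=[[-0.01, -0.25, 0], [-0.02, -0.5, 0], [-0.03, -0.8, 0], [-0.03, -0.905, 0], [-0.03, -0.905, 0], [-0.03, -0.905, 0]], rot=[[0, 0, 0], [0, 0, 0], [0, 0, 0], [0, 0, 0], [0, 0, 0], [0, 0, 0]], hand=[1, 1, 1, 1, 1, 1])

```text
time_s: 27.37
ee_pos: [433.1, -137.3, 162.4]
ee_rot: [-180.0, 0.1, -15.1]
force: [0.0, 0.5, -0.3]
gripper_width: 91.4
gripper_force: 0.0
```

```bash
python3 - <<'E'
from h import *
w=grab("wrist"); print(w["pose"]["ee_pos"],w["pose"]["ee_rot"])
cv2.imwrite("pics/w5.png",w["pixels"][:,:,::-1])
for n in ("salt_shaker",):
  for d in spotter.trace(w,n)[:2]:
    print(n,round(d["score"],2),d["box"],fit(w,n,d["mask"],[434,-137],4))
E
```

```text
[ 433.07900958 -137.25793922  162.37307515] [-1.79957765e+02  1.00026300e-01 -1.50782594e+01]
salt_shaker 0.96 [253.6, 188.3, 47.8, 59.0] (array([ 435.65903823, -139.10155717]), np.float64(0.8061419725418091))
```

View pics/w5.png

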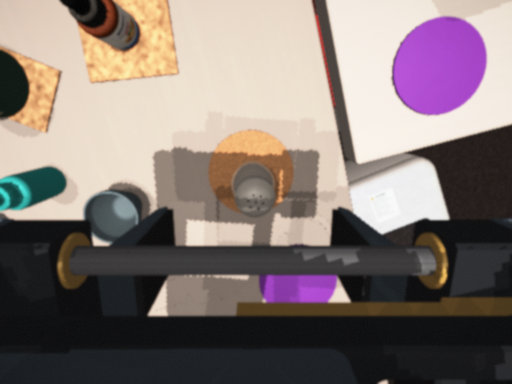

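Request:
apply_moves(delta_pos=[[0.012, -0.01, -0.3], [0.012, -0.01, -0.55], [0.012, -0.01, -0.75], [0.012, -0.01, -0.92], [0.012, -0.01, -0.92]], rot=[[0, 0, 0], [0, 0, 0], [0, 0, 0], [0, 0, 0], [0, 0, 0]], hand=[1, 1, 1, 1, 1])

```text
time_s: 27.88
ee_pos: [431.9, -136.1, 49.5]
ee_rot: [-180.0, 0.5, -14.9]
force: [-0.3, 0.9, 0.4]
gripper_width: 91.0
gripper_force: 0.0
```

Request:
apply_moves(delta_pos=[[0, 0, -0.14], [0, 0, -0.14], [0, 0, -0.14], [0, 0, -0.14], [0, 0, -0.14], [0, 0, -0.14], [0, 0, -0.14], [0, 0, -0.14], [0, 0, -0.14], [0, 0, -0.14]], rot=[[0, 0, 0], [0, 0, 0], [0, 0, 0], [0, 0, 0], [0, 0, 0], [0, 0, 0], [0, 0, 0], [0, 0, 0], [0, 0, 0], [0, 0, 0]], hand=[1, 1, 0.4, 0.4, 0.35, 0.35, 0.35, 0.35, 0.35, 0.35], newtons=20)

```text
time_s: 28.72
ee_pos: [435.0, -138.5, 36.2]
ee_rot: [-180.0, -0.0, -15.0]
force: [0.2, 0.7, 0.7]
gripper_width: 41.1
gripper_force: 20.1
```

Request:
apply_moves(delta_pos=[[0, 0, 0.2], [0, 0, 0.5], [0, 0, 0.8], [0, 0, 1], [0, 0, 1]], rot=[[0, 0, 0], [0, 0, 0], [0, 0, 0], [0, 0, 0], [0, 0, 0]], hand=[0.35, 0.35, 0.35, 0.35, 0.35])

```text
time_s: 29.13
ee_pos: [438.1, -139.7, 160.9]
ee_rot: [179.9, -0.6, -15.0]
force: [0.7, -1.2, -0.6]
gripper_width: 40.7
gripper_force: 19.7
```

Request:
apply_moves(delta_pos=[[0.08, 0.16, 0.05], [0.18, 0.4, 0.05], [0.28, 0.62, 0.05], [0.3625, 0.796, 0.05]], rot=[[0, 0, 0], [0, 0, 0], [0, 0, 0], [0, 0, 0]], hand=[0.35, 0.35, 0.35, 0.35])

```text
time_s: 29.47
ee_pos: [478.2, -41.4, 161.0]
ee_rot: [-180.0, 0.1, -15.0]
force: [-0.5, -0.7, -0.8]
gripper_width: 40.4
gripper_force: 19.7
```

Request:
apply_moves(delta_pos=[[0.1, 0.22, 0], [0.2, 0.44, 0], [0.3, 0.66, 0], [0.3625, 0.796, 0]], rot=[[0, 0, 0], [0, 0, 0], [0, 0, 0], [0, 0, 0]], hand=[0.35, 0.35, 0.35, 0.35])

```text
time_s: 29.8
ee_pos: [522.2, 54.9, 160.6]
ee_rot: [-180.0, 0.1, -14.9]
force: [-0.0, -0.5, -1.2]
gripper_width: 40.7
gripper_force: 19.7
```

Request:
apply_moves(delta_pos=[[0.1, 0.22, 0], [0.2, 0.44, 0], [0.3, 0.66, 0], [0.3625, 0.796, 0]], rot=[[0, 0, 0], [0, 0, 0], [0, 0, 0], [0, 0, 0]], hand=[0.35, 0.35, 0.35, 0.35])

```text
time_s: 30.13
ee_pos: [565.7, 150.4, 160.3]
ee_rot: [180.0, 0.1, -14.9]
force: [0.4, 0.1, -0.9]
gripper_width: 40.9
gripper_force: 19.7
```

Request:
apply_moves(delta_pos=[[0.1, 0.22, 0], [0.2, 0.44, 0], [0.3, 0.66, 0], [0.3625, 0.796, 0], [0.3625, 0.796, 0], [0.3625, 0.796, 0], [0.3625, 0.796, 0]], rot=[[0, 0, 0], [0, 0, 0], [0, 0, 0], [0, 0, 0], [0, 0, 0], [0, 0, 0], [0, 0, 0]], hand=[0.35, 0.35, 0.35, 0.35, 0.35, 0.35, 0.35])

```text
time_s: 30.72
ee_pos: [608.0, 242.6, 160.7]
ee_rot: [179.9, 0.1, -15.0]
force: [0.1, 0.5, -1.0]
gripper_width: 40.8
gripper_force: 19.7
```

```bash
python3 - <<'E'
from h import *
w=grab("wrist"); print(w["pose"]["ee_pos"],w["pose"]["ee_rot"])
cv2.imwrite("pics/w6.png",w["pixels"][:,:,::-1])
E
```

```text
[607.95888437 242.61528548 160.71062484] [ 1.79869463e+02  1.23023714e-01 -1.49745956e+01]
```

View pics/w6.png

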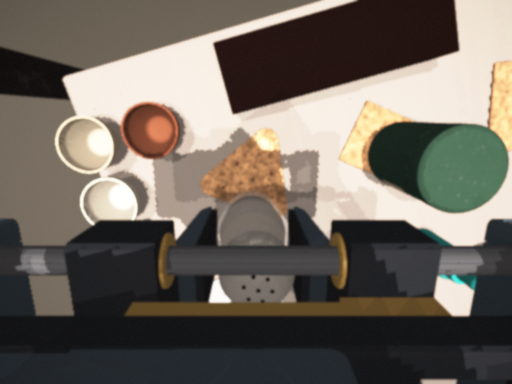

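Request:
apply_moves(delta_pos=[[0, 0, -0.3], [0, 0, -0.6], [0, 0, -0.8], [0, 0, -0.95], [0, 0, -0.95], [0, 0, -0.95]], rot=[[0, 0, 0], [0, 0, 0], [0, 0, 0], [0, 0, 0], [0, 0, 0], [0, 0, 0]], hand=[0.35, 0.35, 0.35, 0.35, 0.35, 0.35])

```text
time_s: 31.27
ee_pos: [608.3, 242.4, 47.6]
ee_rot: [179.9, 0.1, -15.0]
force: [0.3, -0.8, -0.1]
gripper_width: 40.5
gripper_force: 19.7
```

Request:
apply_moves(delta_pos=[[0, 0, -0.05], [0, 0, -0.085], [0, 0, -0.085], [0, 0, -0.085], [0, 0, -0.085]], rot=[[0, 0, 0], [0, 0, 0], [0, 0, 0], [0, 0, 0], [0, 0, 0]], hand=[0.35, 0.35, 0.35, 0.35, 0.35])

```text
time_s: 31.68
ee_pos: [609.2, 243.7, 38.5]
ee_rot: [-180.0, -0.1, -15.0]
force: [0.2, -0.6, -1.8]
gripper_width: 40.6
gripper_force: 19.7
```

Request:
apply_moves(delta_pos=[[0, 0, -0.012], [0, 0, -0.012], [0, 0, -0.012], [0, 0, -0.012], [0, 0, -0.012], [0, 0, -0.012], [0, 0, -0.012], [0, 0, -0.012], [0, 0, -0.012], [0, 0, -0.012]], rot=[[0, 0, 0], [0, 0, 0], [0, 0, 0], [0, 0, 0], [0, 0, 0], [0, 0, 0], [0, 0, 0], [0, 0, 0], [0, 0, 0], [0, 0, 0]], hand=[0.35, 0.35, 0.5, 0.6, 0.7, 0.8, 0.9, 1, 1, 1])

```text
time_s: 32.52
ee_pos: [608.9, 243.6, 36.4]
ee_rot: [180.0, -0.0, -15.0]
force: [-0.4, 0.3, 0.4]
gripper_width: 89.3
gripper_force: 0.0
```

Request:
apply_moves(delta_pos=[[0, 0, 0.2], [0, 0, 0.5], [0, 0, 0.8], [0, 0, 1], [0, 0, 1], [0, 0, 1]], rot=[[0, 0, 0], [0, 0, 0], [0, 0, 0], [0, 0, 0], [0, 0, 0], [0, 0, 0]], hand=[1, 1, 1, 1, 1, 1])

```text
time_s: 33.02
ee_pos: [609.7, 243.9, 158.3]
ee_rot: [-179.9, -0.2, -15.0]
force: [-1.0, -0.4, -0.8]
gripper_width: 91.4
gripper_force: 0.0
```

```bash
python3 - <<'E'
from h import *
w=grab("wrist"); print(w["pose"]["ee_pos"],w["pose"]["ee_rot"])
cv2.imwrite("pics/w7.png",w["pixels"][:,:,::-1])
for n in ("salt_shaker",):
  for d in spotter.trace(w,n)[:2]:
    print(n,round(d["score"],2),d["box"],fit(w,n,d["mask"],[609,243],4))
E
```

```text
[609.70691683 243.88477572 158.29396535] [-179.87288792   -0.183014    -14.96568868]
salt_shaker 0.78 [255.1, 193.9, 45.4, 58.0] (array([609.94515577, 242.48091841]), np.float64(0.8058836460113525))
```

View pics/w7.png

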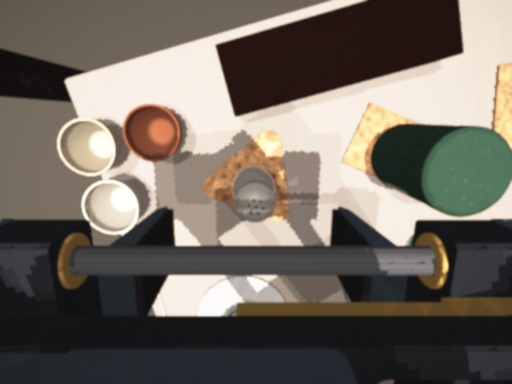

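The shaker stands upright on the three-cornered mat (253,193). The last one is the jar, from the plate to the round mat.

Request:
apply_moves(delta_pos=[[-0.2, 0.07, 0], [-0.45, 0.15, 0], [-0.671, 0.223, 0], [-0.671, 0.223, 0]], rot=[[0, 0, 0], [0, 0, 0], [0, 0, 0], [0, 0, 0]], hand=[1, 1, 1, 1])

```text
time_s: 33.45
ee_pos: [522.5, 270.7, 154.2]
ee_rot: [179.8, 0.4, -14.8]
force: [-0.9, -1.0, -0.7]
gripper_width: 91.1
gripper_force: 0.0
```

Request:
apply_moves(delta_pos=[[-0.2, 0.07, 0], [-0.45, 0.15, 0], [-0.6, 0.2, 0], [-0.671, 0.223, 0], [-0.671, 0.223, 0], [-0.671, 0.223, 0], [-0.671, 0.223, 0]], rot=[[0, 0, 0], [0, 0, 0], [0, 0, 0], [0, 0, 0], [0, 0, 0], [0, 0, 0], [0, 0, 0]], hand=[1, 1, 1, 1, 1, 1, 1])

```text
time_s: 34.03
ee_pos: [449.1, 296.9, 156.0]
ee_rot: [180.0, -0.0, -15.0]
force: [-0.3, 0.2, 0.6]
gripper_width: 91.3
gripper_force: 0.0
```

```bash
python3 - <<'E'
from h import *
w=grab("wrist"); print(w["pose"]["ee_pos"],w["pose"]["ee_rot"])
for n in ("spice_jar",):
  for d in spotter.trace(w,n)[:2]:
    print(n,round(d["score"],2),d["box"],fit(w,n,d["mask"],[448,297],4))
E
```

```text
[449.05476585 296.93033538 156.02036282] [ 1.79986467e+02 -3.12815451e-02 -1.49920005e+01]
spice_jar 0.82 [252.7, 201.2, 62.0, 74.3] (array([448.49369872, 297.08640178]), np.float64(0.9622784852981567))
```

Request:
apply_moves(delta_pos=[[0, 0, -0.3], [0, 0, -0.55], [0, 0, -0.75], [0, 0, -0.89], [0, 0, -0.89], [0, 0, -0.89]], rot=[[0, 0, 0], [0, 0, 0], [0, 0, 0], [0, 0, 0], [0, 0, 0], [0, 0, 0]], hand=[1, 1, 1, 1, 1, 1])

```text
time_s: 34.63
ee_pos: [448.2, 296.7, 49.0]
ee_rot: [179.9, 0.1, -15.0]
force: [0.7, 0.9, 0.8]
gripper_width: 91.5
gripper_force: 0.0
```

Request:
apply_moves(delta_pos=[[0, 0, 0], [0, 0, 0], [0, 0, 0], [0, 0, 0], [0, 0, 0], [0, 0, 0], [0, 0, 0], [0, 0, 0], [0, 0, 0], [0, 0, 0]], rot=[[0, 0, 0], [0, 0, 0], [0, 0, 0], [0, 0, 0], [0, 0, 0], [0, 0, 0], [0, 0, 0], [0, 0, 0], [0, 0, 0], [0, 0, 0]], hand=[0.35, 0.35, 0.35, 0.35, 0.35, 0.35, 0.35, 0.35, 0.35, 0.35], newtons=20)

```text
time_s: 35.47
ee_pos: [448.0, 297.2, 49.7]
ee_rot: [-180.0, -0.0, -15.0]
force: [-1.2, 0.0, 1.5]
gripper_width: 45.0
gripper_force: 20.0
```

Request:
apply_moves(delta_pos=[[0, 0, 0.2], [0, 0, 0.5], [0, 0, 0.8], [0, 0, 0.97], [0, 0, 0.97]], rot=[[0, 0, 0], [0, 0, 0], [0, 0, 0], [0, 0, 0], [0, 0, 0]], hand=[0.35, 0.35, 0.35, 0.35, 0.35])

```text
time_s: 35.88
ee_pos: [450.4, 298.7, 170.8]
ee_rot: [-179.6, -0.4, -15.0]
force: [0.6, 0.1, -1.8]
gripper_width: 44.9
gripper_force: 20.0
```

Request:
apply_moves(delta_pos=[[-0.005, -0.18, 0], [-0.01, -0.42, 0], [-0.018, -0.68, 0], [-0.018, -0.902, 0]], rot=[[0, 0, 0], [0, 0, 0], [0, 0, 0], [0, 0, 0]], hand=[0.35, 0.35, 0.35, 0.35])

```text
time_s: 36.22
ee_pos: [444.1, 187.0, 164.3]
ee_rot: [179.8, 0.2, -14.9]
force: [0.6, -0.2, -1.8]
gripper_width: 44.5
gripper_force: 20.0
```

Request:
apply_moves(delta_pos=[[-0.005, -0.24, 0], [-0.01, -0.48, 0], [-0.018, -0.72, 0], [-0.018, -0.902, 0]], rot=[[0, 0, 0], [0, 0, 0], [0, 0, 0], [0, 0, 0]], hand=[0.35, 0.35, 0.35, 0.35])

```text
time_s: 36.55
ee_pos: [441.9, 78.5, 164.4]
ee_rot: [179.9, 0.2, -15.0]
force: [-1.3, 0.1, -2.0]
gripper_width: 44.4
gripper_force: 20.0
```

Request:
apply_moves(delta_pos=[[-0.005, -0.24, 0], [-0.01, -0.48, 0], [-0.018, -0.72, 0], [-0.018, -0.902, 0]], rot=[[0, 0, 0], [0, 0, 0], [0, 0, 0], [0, 0, 0]], hand=[0.35, 0.35, 0.35, 0.35])

```text
time_s: 36.88
ee_pos: [439.8, -29.4, 164.5]
ee_rot: [179.9, 0.2, -15.0]
force: [-0.0, 0.4, -1.5]
gripper_width: 44.8
gripper_force: 20.0
```

Request:
apply_moves(delta_pos=[[-0.005, -0.24, 0], [-0.01, -0.48, 0], [-0.018, -0.72, 0], [-0.018, -0.902, 0], [-0.018, -0.902, 0], [-0.018, -0.902, 0], [-0.018, -0.902, 0]], rot=[[0, 0, 0], [0, 0, 0], [0, 0, 0], [0, 0, 0], [0, 0, 0], [0, 0, 0], [0, 0, 0]], hand=[0.35, 0.35, 0.35, 0.35, 0.35, 0.35, 0.35])

```text
time_s: 37.47
ee_pos: [438.4, -135.2, 164.9]
ee_rot: [-180.0, 0.2, -15.0]
force: [0.5, 1.4, -1.2]
gripper_width: 44.6
gripper_force: 20.0
```

Request:
apply_moves(delta_pos=[[0, 0, -0.3], [0, 0, -0.55], [0, 0, -0.75], [0, 0, -0.88], [0, 0, -0.94], [0, 0, -0.965], [0, 0, -0.965], [0, 0, -0.965]], rot=[[0, 0, 0], [0, 0, 0], [0, 0, 0], [0, 0, 0], [0, 0, 0], [0, 0, 0], [0, 0, 0], [0, 0, 0]], hand=[0.35, 0.35, 0.35, 0.35, 0.35, 0.35, 0.35, 0.35])

```text
time_s: 38.13
ee_pos: [439.9, -135.4, 50.8]
ee_rot: [180.0, -0.1, -14.9]
force: [-1.4, 0.1, -1.0]
gripper_width: 44.9
gripper_force: 20.0
```

Request:
apply_moves(delta_pos=[[0, 0, -0.01], [0, 0, -0.01], [0, 0, -0.01], [0, 0, -0.01], [0, 0, -0.01], [0, 0, -0.01], [0, 0, -0.01], [0, 0, -0.01], [0, 0, -0.01], [0, 0, -0.01]], rot=[[0, 0, 0], [0, 0, 0], [0, 0, 0], [0, 0, 0], [0, 0, 0], [0, 0, 0], [0, 0, 0], [0, 0, 0], [0, 0, 0], [0, 0, 0]], hand=[0.35, 0.35, 0.6, 0.7, 0.8, 0.9, 1, 1, 1, 1])

```text
time_s: 38.97
ee_pos: [439.2, -135.9, 49.0]
ee_rot: [180.0, 0.0, -15.0]
force: [-0.0, 0.9, -1.3]
gripper_width: 91.2
gripper_force: 0.0
```

Request:
apply_moves(delta_pos=[[0, 0, 0.2], [0, 0, 0.5], [0, 0, 0.8], [0, 0, 1], [0, 0, 1]], rot=[[0, 0, 0], [0, 0, 0], [0, 0, 0], [0, 0, 0], [0, 0, 0]], hand=[1, 1, 1, 1, 1])

```text
time_s: 39.38
ee_pos: [442.5, -137.0, 174.1]
ee_rot: [180.0, -0.6, -15.0]
force: [0.4, -0.4, 1.0]
gripper_width: 91.2
gripper_force: 0.0
```

Request:
apply_moves(delta_pos=[[-0.1, -0.2, 0.1], [-0.2, -0.45, 0.2], [-0.3, -0.7, 0.3], [-0.4, -0.95, 0.4], [-0.4, -0.95, 0.4]], rot=[[0, 0, 0], [0, 0, 0], [0, 0, 0], [0, 0, 0], [0, 0, 0]], hand=[1, 1, 1, 1, 1])

```text
time_s: 39.8
ee_pos: [390.5, -254.6, 218.4]
ee_rot: [179.8, -0.2, -15.2]
force: [0.9, -0.1, 1.0]
gripper_width: 90.9
gripper_force: 0.0
```

Request:
apply_moves(delta_pos=[[-0.1, -0.2, 0], [-0.2, -0.45, 0], [-0.3, -0.7, 0], [-0.4, -0.95, 0], [-0.4, -0.95, 0], [-0.4, -0.95, 0]], rot=[[0, 0, 0], [0, 0, 0], [0, 0, 0], [0, 0, 0], [0, 0, 0], [0, 0, 0]], hand=[1, 1, 1, 1, 1, 1])

```text
time_s: 40.3
ee_pos: [342.6, -364.1, 215.7]
ee_rot: [-179.9, 0.1, -15.1]
force: [0.7, 0.1, 0.6]
gripper_width: 91.4
gripper_force: 0.0
```

```bash
python3 m.py; python3 - <<'E'
from h import *
a=grab("top")["pixels"][100:300,110:410,::-1]; cv2.imwrite("pics/end.png",cv2.resize(a,None,fx=2.6,fy=2.6,interpolation=cv2.INTER_CUBIC)); print(env.state()["time_s"])
E
```

```text
tea_tin top 0.74 [595.  87.] 0.95
salt_shaker top 0.68 [604. 242.] 0.72
salt_shaker scene 0.54 [615. 243.] 0.63
spice_jar top 0.5 [ 439. -135.] 0.94
spice_jar scene 0.71 [565.  -7.] 0.33
spice_jar scene 0.68 [ 442. -135.] 0.92
dropper_bottle top 0.52 [451. 312.] 0.17
dropper_bottle top 0.5 [607. 243.] 0.85
dropper_bottle scene 0.75 [608. -55.] 0.85
dropper_bottle scene 0.64 [487.  78.] 0.84
small_cup top 0.55 [440.   5.] 0.94
small_cup scene 0.54 [453.  -3.] 0.66
mat area 3453.75 rect [609.8 254.2] [89.09047699 98.28217316] 5.273895740509033 circ [608.6 243.8] 55.105281829833984 tri [608.8 243.9] [np.float32(119.0), np.float32(118.0), np.float32(119.0)]
mat area 7742.875 rect [607.5 -55.3] [89.26920319 89.74627686] 9.612113952636719 circ [607.2 -55.8] 61.5559196472168 tri [614.7 -43.2] [np.float32(181.0), np.float32(175.0), np.float32(212.0)]
mat area 1853.0 rect [575.5  57.6] [42.59999847 65.40000153] 36.869895935058594 circ [576.   57.8] 36.84168243408203 tri [570.7  64.7] [np.float32(138.0), np.float32(123.0), np.float32(72.0)]
mat area 6443.125 rect [ 439.2 -136. ] [90.5 91. ] 90.0 circ [ 439.2 -136.1] 45.925052642822266 tri [ 438.4 -136. ] [np.float32(157.0), np.float32(160.0), np.float32(155.0)]
plate [453.64219876 296.25640306] [155.8, 203.2, 34.6, 34.5]
41.0
```

View pics/end.png

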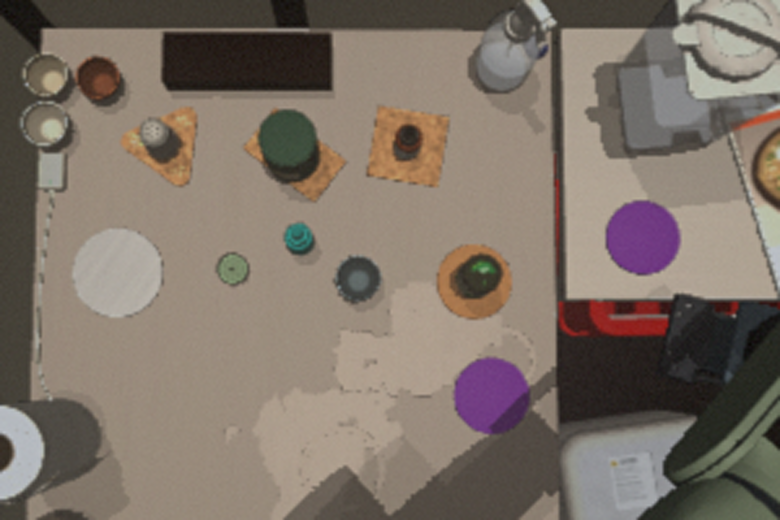

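All four containers stand on their own mats: shaker (155,135), tin (288,145), dropper (408,140) and jar (480,275). The cup is unmoved at (358,278), and everything is within about 6 mm of its mat's middle.

```bash
python3 -c "
from workcell import env
print(env.job_done())"
```

```text
the job is handed in; nothing more can be done
None
```

I handed in the job at about 41 s: by my last camera check all four containers were upright on their own mats, each within about 6 mm of the middle, and the small cup had not moved; the hand-in returned no verdict.

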